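Sweep the union nuts off the sorting board into the bin

ROBOT

A 7-joint arm with a two-finger parallel gripper is mounted at the origin on the work surface. World frame = base frame: x ahead of the robot, y to its left, z up, the work surface at z = 0. Lengths are in m, angles in rad, forces in N, time in s.
With the tool pointing down it reaches from about 0.4 to 0.85 m from the base axis. Payload 4.5 kg.
Tool frame: the origin (TCP) lies at the very end of the fingers, on their centre line; the grasp point (between the pads) lies 19 mm behind it; z points along the fingers, y is the line along which they close (so a half turn about z gives the same grasp; the last joint's range is limited). The gripper opens to 88 mm and grips with 3 to 60 N. Pads are 18 mm wide; open, the fingers measure 123 mm over their backs; the gripper's body (75 mm by 187 mm) begins 45 mm behind the grasp point.
Start: joints at [1.382, 0.689, -0.195, 1.565, 0.157, 0.902, -0.215], TCP at [0.138, -0.61, 0.21] pointing down, gripper open.
Joint ranges: [-3.01, 3.01], [-0.46, 2.08], [-1.47, 1.51], [0.13, 2.56], [-1, 4.14], [0.04, 2.09], [-2.66, 2.66]. Speed limits (rad/s): [2.57, 2.57, 3.14, 3.14, 3.14, 3.14, 3.14].

INTERFACE

Orientations are given as a unit quaternion [x, y, z, w].
In Python, from plant import r gives the robot as it stands. The module is installed in compiled form; this text tells all that it offers.
- The arm moves only by the shell command python3 -m pendant 'ROWS' [FORCE]. ROWS is JSON, one flat list of numbers, 7 for each row, row after row: the opening, from 0 (shut) to 1 (fully open), then the shift along the tool's x, y, z scaled (see below), then the turn, a rotation vector about the tool's x, y, z scaled (see below). A call has 1 to 12 rows; each row is the pose to reach, as a shift and turn from the pose commanded when the call began, along the tool's axes at that moment; what a row does not reach only later rows make up. The controller multiplies each number of a shift by 0.15 m and each number of a turn by pi/2 rad. A row lasts 1/10 s, in which the tool goes at most 50 mm and 8.59 degrees, less where a joint would pass 70% of its speed; a pose out of reach is approached as far as the arm can. A call with a number of a shift or a turn outside -1 to 1 is refused whole. A call with a gripper value outside its range is refused whole. The fingers move at their own pace and stop on an object; FORCE is the grip in N (left out, the last holds). Time passes only in rows, so rows that repeat a pose let the fingers close. It gives the time, the measured TCP pose, the force, the opening and the grip force at its end, in the units of the state.
- r.get_state(): the state, without advancing time (a new reading comes with each control period).
- r.snapshot(name): name is "scene" or "top" or "wrist"; returns a dict with "img" (400x640x3 uint8, red, green, blue), "mtx" (3x3 intrinsics, pixels), "cam_to_world" (4x4, takes a point from camera to world coordinates). Camera axes: x right, y up, looking along -z (the intrinsics and any distortion apply to the point x, -y, -z); pixel columns grow to the right and rows downward; lengths in m; the calibration is good to about 2 mm. A picture is of the moment at which its call begins. There is no depth.
- r.finish_job(): hands the job in; it is judged then, once.
The state is a dict: "clock": time; "q": joint angles; "qd": joint speeds; "joint_torque": joint torques, N m; "tool_pos": TCP position; "eef_rot": TCP orientation; "contact_force": force on the tool from outside, world axes, zero at the start; "moment": the same for the moment, N m; "opening": opening from 0.0 (shut) to 1.0 (fully open); "finger_force": force on a finger pad.
Only numpy, scipy, OpenCV 4.12 (cv2) and the standard library are available. Lean on these libraries where they do the work, as an engineer would, in place of code of your own. Each camera call takes 0.05 s, during which the arm holds its last target. There are 200 camera calls.

TASK

Sweep the three brass hexagonal union nuts across the sorting board with the fingertips, over its far edge and down into the grey bin; push them along the board, do not pick any up. Leave the stop valve and the pipe nipple standing where they are on the board, and do not disturb the other things on the bench.

Things in the scene. Friction and masses are not known exactly. Their poses are not given: they have to be found in the camera images.
- board: fixed plywood sorting board, 200 mm deep (x) by 370 mm wide (y), top 50 mm above the bench, with no rim on its near and far edges and a 12 mm wide batten 10 mm higher than the top along each end (y = +-0.191). Origin: on the bench under its centre; x points away from the robot to the far edge and the bin. The nuts, valve and nipple lie on it in a row along y, about 70 mm apart, in any order
- far_edge (a point): middle of the board's far edge on its top surface, 0.10 m along the board's x; axes as the board's. Directly beyond it is the bin
- bin_floor (a point): centre of the inner floor of the fixed open grey bin along the whole far edge, 5 mm above the bench; axes as the board's. Inside 110 mm deep (x) and 384 mm wide (y); near wall 5 mm thick, its top 2 mm below the board's surface; end walls 15 mm and back wall 35 mm above the board's surface
- nut_a: loose brass hexagonal union nut lying flat on the sorting board, 38 mm across flats, 44 mm across corners, 20 mm high, with a 26 mm through hole, about 0.09 kg. Origin: centre of its underside, z up; its flats face its x axis and every 60 degrees from it
- nut_a_center (a point): the middle of nut_a, 10 mm above its underside
- nut_b: loose brass hexagonal union nut lying flat on the sorting board, 38 mm across flats, 44 mm across corners, 20 mm high, with a 26 mm through hole, about 0.09 kg. Origin: centre of its underside, z up; its flats face its x axis and every 60 degrees from it
- nut_b_center (a point): the middle of nut_b, 10 mm above its underside
- nut_c: loose brass hexagonal union nut lying flat on the sorting board, 38 mm across flats, 44 mm across corners, 20 mm high, with a 26 mm through hole, about 0.09 kg. Origin: centre of its underside, z up; its flats face its x axis and every 60 degrees from it
- nut_c_center (a point): the middle of nut_c, 10 mm above its underside
- stop_valve: brass stop valve standing upright on the board, not to be disturbed: 34 mm wide foot, narrower neck, 32 mm round handwheel at the top, 50 mm high, 0.2 kg, loose. Origin: centre of its underside
- nipple: short steel pipe nipple (a tube) standing on end on the board, not to be disturbed: 34 mm diameter, 48 mm high, 0.16 kg, loose. Origin: centre of its underside
- carton_a: loose cardboard carton 120 x 160 x 70 mm on the bench to the left of the board; a bystander. Origin: centre of its underside
- carton_b: loose cardboard carton 100 x 140 x 60 mm on the bench to the right; a bystander. Origin: centre of its underside
- sealant_tin: closed tin, 70 mm diameter, 90 mm high, on the bench to the right; a bystander. Origin: centre of its underside
- wrench: wrench lying on the bench to the right; a bystander. Origin: centre of its underside
- tape_roll: white roll of tape lying flat, 90 mm diameter, 25 mm high, on the bench to the left; a bystander. Origin: centre of its underside
Mind the look-alikes: they are no part of the job. What is shaped like the nut_b but green is not meant. What is shaped like the nut_a but pink is not meant.

How it is judged:
At the end, for the whole second after the job is handed in: All three nuts lie at rest (below 0.03 m/s) inside the bin, their middles between its walls and less than 40 mm above its floor; the stop valve and the nipple stand upright (within 0.2 rad) on the board within 12 mm of where they began (x of nut_a_center in the frame of bin_floor between -0.055 and 0.055 m and y of nut_a_center in the frame of bin_floor between -0.192 and 0.192 m and z of each of nut_a_center, nut_b_center, nut_c_center in the frame of bin_floor below 0.04 m and linear speed of each of nut_a, nut_b, nut_c below 0.03 m/s and x of nut_b_center in the frame of bin_floor between -0.055 and 0.055 m and y of nut_b_center in the frame of bin_floor between -0.192 and 0.192 m and x of nut_c_center in the frame of bin_floor between -0.055 and 0.055 m and y of nut_c_center in the frame of bin_floor between -0.192 and 0.192 m and distance of each of stop_valve, nipple from where it was at the start of the episode below 0.012 m and angle between each of stop_valve, nipple's own z axis and vertical below 0.2 rad); the robot touches nothing.
It fails at once if a nut is lifted: its middle 9 mm higher than when lying on the board while it is level, or 18 mm higher at all (height (world z) of any of nut_a_center, nut_b_center, nut_c_center above 0.078 m or (height (world z) of nut_a_center above 0.069 m and angle between nut_a's own z axis and vertical below 0.25 rad) or (height (world z) of nut_b_center above 0.069 m and angle between nut_b's own z axis and vertical below 0.25 rad) or (height (world z) of nut_c_center above 0.069 m and angle between nut_c's own z axis and vertical below 0.25 rad)).
It fails at once if the stop valve or the nipple is pushed more than 12 mm or tipped more than 0.2 rad (not (distance of each of stop_valve, nipple from where it was at the start of the episode below 0.012 m and angle between each of stop_valve, nipple's own z axis and vertical below 0.2 rad)).
It fails at once if another thing on the bench is pushed more than 15 mm (distance of any of carton_a, carton_b, sealant_tin, wrench, tape_roll from where it was at the start of the episode above 0.015 m).
It also fails if it takes over 48 s, if anything falls off the work surface, if the arm or the gripper's body presses on something with over 40 N, if the wrist force passes 120 N, or if a joint passes its speed limit or range.

## Working session

There is one attempt and no reset: what is moved stays moved. The work goes in short steps, Python scripts to look and compute and a shell command to move; the robot and the scene stay as the last step left them, time stands still between calls to the robot, and variables do not carry over. Pictures are saved under pics/ and viewed, at most 10 in all, crops included, and the job is handed in when it is done.

```bash
mkdir -p pics; python3 - <<'E'
from plant import r
import cv2,numpy as np
for n in("scene","top"):
    s=r.snapshot(n);cv2.imwrite(f"pics/{n}.png",s["img"][:,:,::-1]);print(n,s["mtx"].tolist(),np.round(s["cam_to_world"],3).tolist())
s=r.get_state();print(s["clock"],s["tool_pos"],s["eef_rot"],s["opening"],s["contact_force"])
E
```

```text
scene [[397.7593259971222, 0.0, 324.0704728806801], [0.0, 397.7593259971222, 197.11310800287907], [0.0, 0.0, 1.0]] [[-0.09, -0.732, 0.676, 1.251], [0.996, -0.064, 0.063, 0.066], [-0.002, 0.679, 0.734, 0.898], [0.0, 0.0, 0.0, 1.0]]
top [[482.0864051429536, 0.0, 314.5193324507922], [0.0, 482.0864051429536, 203.5756808485618], [0.0, 0.0, 1.0]] [[0.007, 0.986, -0.165, 0.207], [-1.0, 0.007, -0.001, -0.014], [0.0, 0.165, 0.986, 1.79], [0.0, 0.0, 0.0, 1.0]]
0.1 [ 0.13792761 -0.60897524  0.20932067] [ 9.93797113e-01  1.11205493e-01 -1.37693669e-04 -7.85609672e-04] 0.999776927917685 [ 0.34563051  0.59669735 -0.11774469]
```

View pics/top.png

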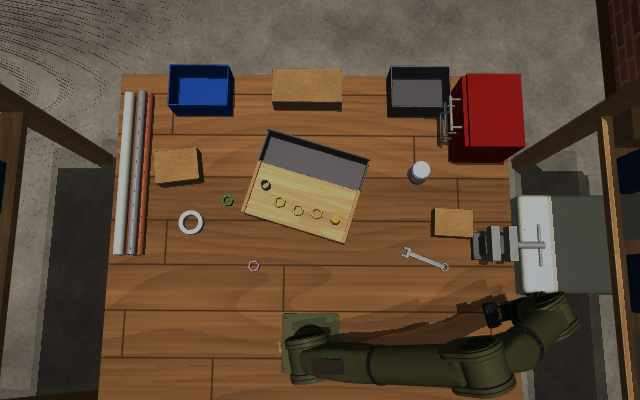

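View pics/scene.png

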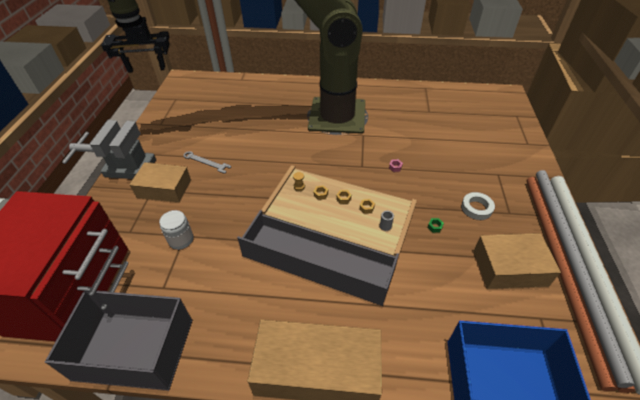

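The top view shows the board turned about 15°. Top pixels: nipple (266,185), the three brass nuts (280,202), (298,210) and (317,213), and the valve (335,219). The look-alikes, a green nut (228,200) and a pink one (253,266), lie off the board. The brass ones are meant, since they are on the board and brass. I'll confirm with one enlarged crop.

```bash
python3 - <<'E'
import cv2,numpy as np
a=cv2.imread("pics/top.png")[120:280,215:385];b=cv2.imread("pics/scene.png")[150:310,230:450]
A=cv2.resize(a,None,fx=4.7,fy=3.7*4.7/3.7*0.79,interpolation=cv2.INTER_CUBIC)
A=cv2.resize(a,None,fx=3.7,fy=3.7,interpolation=cv2.INTER_CUBIC)
cv2.imwrite("pics/tc.png",A);cv2.imwrite("pics/sc.png",cv2.resize(b,None,fx=3.6,fy=3.6,interpolation=cv2.INTER_CUBIC))
E
```

```text
(no output)
```

View pics/tc.png

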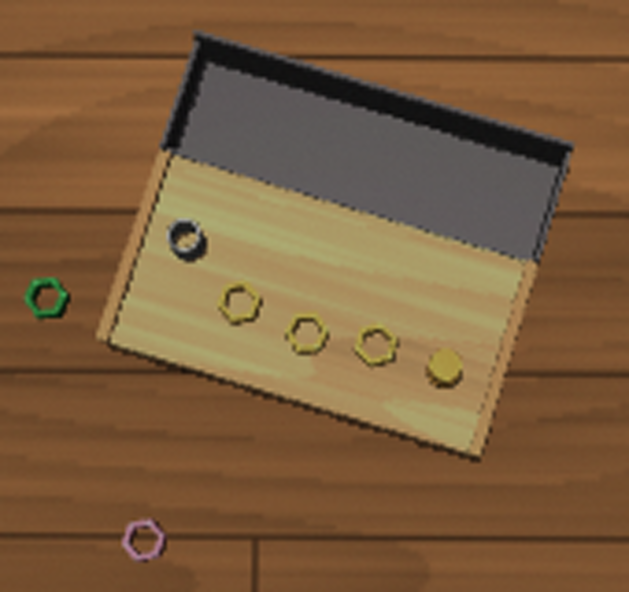

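View pics/sc.png

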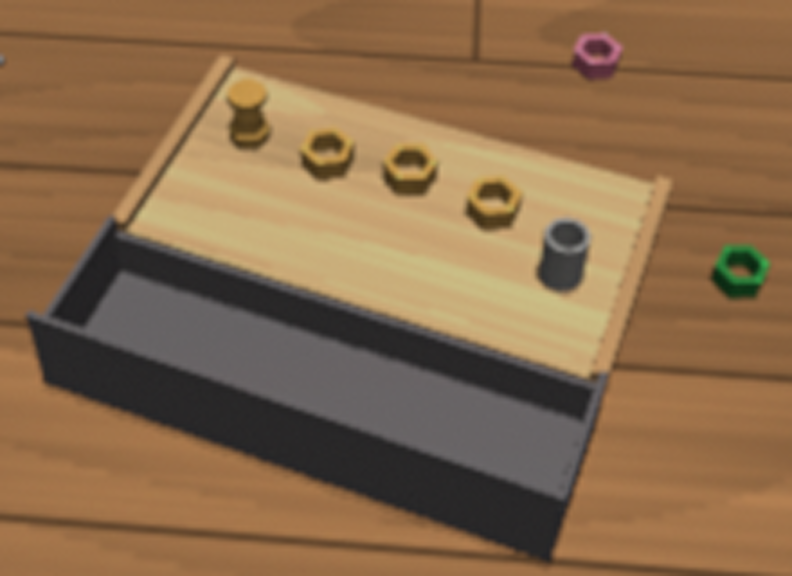

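The crops confirm it. Top-crop pixels: brass nuts (241,303), (308,334), (376,346); solid-topped valve (445,368); nipple (187,240). The green and pink nuts are off the board. Next I'll compute positions from both views.

```bash
cat > h.py <<'E'
from plant import r
import numpy as np
C={}
def pt(n,u,v,z):
    if n not in C: C[n]=r.snapshot(n)
    s=C[n];K=s["mtx"];T=s["cam_to_world"]
    d=np.array([(u-K[0,2])/K[0,0],-(v-K[1,2])/K[1,1],-1]);d=T[:3,:3]@d;o=T[:3,3]
    return (o+d*(z-o[2])/d[2])[:2]
tc=lambda u,v,z:pt("top",215+(u+.5)/3.7-.5,120+(v+.5)/3.7-.5,z)
sc=lambda u,v,z:pt("scene",230+(u+.5)/3.6-.5,150+(v+.5)/3.6-.5,z)
E
python3 - <<'E'
from h import *
P={'nip':((187,238),(568,235),.098),'n1':((241,303),(495,197),.07),'n2':((308,334),(411,164),.07),'n3':((376,346),(328,148),.07),'valve':((445,365),(247,95),.1),
'NL':((99,340),(668,182),.06),'NR':((480,456),(225,58),.06),'FL':((165,150),(604,374),.06),'FR':((538,263),(118,221),.06)}
Q={}
for k,(a,b,z) in P.items():
    p,q=tc(*a,z),sc(*b,z);Q[k]=(p+q)/2;print(k,p.round(4),q.round(4))
c=sum(Q[k] for k in('NL','NR','FL','FR'))/4
dx=(Q['FL']+Q['FR']-Q['NL']-Q['NR']);dy=Q['NL']+Q['FL']-Q['NR']-Q['FR']
print('len',np.linalg.norm(dx)/2,np.linalg.norm(dy)/2)
a1=np.arctan2(dx[1],dx[0]);a2=np.arctan2(-dy[0],dy[1]);print('c',c,a1,a2)
a=a2;R=np.array([[np.cos(a),np.sin(a)],[-np.sin(a),np.cos(a)]])
for k in Q:print(k,(R@(Q[k]-c)).round(4))
from scipy.spatial.transform import Rotation as Ro
s=r.get_state();print(Ro.from_quat(s["eef_rot"]).as_matrix().round(3),s['tool_pos'])
E
```

```text
nip [0.5603 0.1654] [0.5634 0.1689]
n1 [0.5016 0.114 ] [0.5056 0.117 ]
n2 [0.4714 0.0481] [0.4764 0.0502]
n3 [ 0.46   -0.0183] [ 0.4647 -0.0168]
valve [ 0.4377 -0.0843] [ 0.4406 -0.0838]
NL [0.4655 0.2533] [0.4687 0.2536]
NR [ 0.3544 -0.1199] [ 0.3565 -0.1162]
FL [0.6577 0.1936] [0.6572 0.1968]
FR [ 0.5455 -0.1778] [ 0.5469 -0.172 ]
len 0.19905850383540752 0.3871570742609851
c [0.50655946 0.03891599] -0.2931865599302147 -0.29208559093783704
nip [0.016  0.1387]
n1 [-0.0249  0.0725]
n2 [-0.0342  0.0004]
n3 [-0.0261 -0.0668]
valve [-0.0291 -0.1372]
NL [-0.0995  0.1941]
NR [-0.0995 -0.1938]
FL [0.0995 0.1931]
FR [ 0.0995 -0.1933]
[[ 0.975  0.221 -0.   ]
 [ 0.221 -0.975  0.001]
 [-0.    -0.001 -1.   ]] [ 0.13797378 -0.60918799  0.20951787]
```

```bash
cat > b.py <<'E'
from plant import r
import numpy as np
from scipy.spatial.transform import Rotation as Ro
s=r.get_state();a=-.2925;c=np.array([.5066,.0389]);R=np.array([[np.cos(a),np.sin(a)],[-np.sin(a),np.cos(a)]])
p=s["tool_pos"];M=Ro.from_quat(s["eef_rot"]).as_matrix()
print("t",round(s["clock"],2),"board xy",(R@(p[:2]-c)).round(4),"z",round(p[2],4),"yaw",round(np.arctan2(M[1,0],M[0,0]),3),"tilt",M[:2,2].round(3),"F",np.round(s["contact_force"],1),"op",round(s["opening"],2))
E
python3 -m pendant '[0,0.85,-0.863,-0.2,0,0,0, 0,0.85,-0.863,-0.2,0,0,0, 0,0.85,-0.863,-0.2,0,0,0, 0,0.85,-0.863,-0.2,0,0,0, 0,0.85,-0.863,-0.2,0,0,0, 0,0.85,-0.863,-0.2,0,0,0]' 10
python3 -m pendant '[0,0.85,-0.863,0,0,0,0.328, 0,0.85,-0.863,0,0,0,0.328, 0,0.85,-0.863,0,0,0,0.328, 0,0.85,-0.863,0,0,0,0.328, 0,0.85,-0.863,0,0,0,0.328, 0,0.85,-0.863,0,0,0,0.328]'
python3 b.py
```

```text
clock: 0.8
tool_pos: [0.2341, -0.4552, 0.2403]
eef_rot: [0.994, 0.112, -0.0, 0.0]
contact_force: [-0.1, -1.3, -0.0]
opening: 0.479
finger_force: 0.0
clock: 1.4
tool_pos: [0.3293, -0.302, 0.2398]
eef_rot: [0.989, -0.146, -0.0, 0.001]
contact_force: [-0.5, -0.3, -0.4]
opening: 0.005
finger_force: 0.0
t 1.4 board xy [-0.0714 -0.3775] z 0.2398 yaw -0.292 tilt [-0.001 -0.001] F [-0.5 -0.3 -0.4] op 0.0
```

```bash
python3 -m pendant '[0,0,-1,0,0,0,0, 0,0,-1,0,0,0,0, 0,0,-1,0,0,0,0, 0,0,-1,0,0,0,0]'
python3 -m pendant '[0,0,-1,0,0,0,0, 0,0,-1,0,0,0,0, 0,0,-1,0,0,0,0, 0,0,-1,0,0,0,0, 0,0,-1,0,0,0,0]'
python3 -m pendant '[0,-0.02,-0.07,0.5,0,0,0, 0,-0.02,-0.07,0.95,0,0,0, 0,-0.02,-0.07,0.95,0,0,0, 0,-0.02,-0.07,0.95,0,0,0, 0,-0.02,-0.07,0.95,0,0,0]'
python3 b.py; python3 - <<'E'
import cv2;from plant import r
a=r.snapshot("scene")["img"][:,:,::-1][110:310,230:450]
cv2.imwrite("pics/s2.png",cv2.resize(a,None,fx=3,fy=3,interpolation=cv2.INTER_CUBIC)[:600])
E
```

```text
clock: 1.8
tool_pos: [0.3749, -0.153, 0.24]
eef_rot: [0.99, -0.141, 0.0, -0.001]
contact_force: [0.6, -0.8, -0.7]
opening: 0.007
finger_force: 0.0
clock: 2.3
tool_pos: [0.4167, -0.0151, 0.2398]
eef_rot: [0.989, -0.146, 0.0, 0.001]
contact_force: [-0.7, -0.8, -0.4]
opening: 0.005
finger_force: 0.0
clock: 2.8
tool_pos: [0.4157, -0.0052, 0.0976]
eef_rot: [0.989, -0.148, -0.001, 0.001]
contact_force: [-0.6, -0.4, 1.0]
opening: 0.005
finger_force: 0.0
t 2.8 board xy [-0.0743 -0.0685] z 0.0976 yaw -0.297 tilt [-0.002 -0.002] F [-0.6 -0.4  1. ] op 0.01
```

View pics/s2.png

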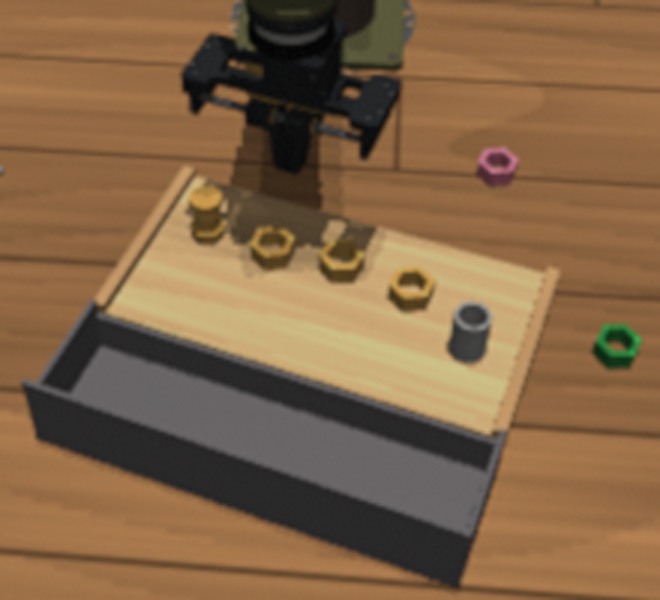

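The closed fingertips, at (290,165), stand behind the nut next to the valve (273,245), and nothing has been disturbed. I'll descend and sweep that nut.

```bash
python3 -m pendant '[0,0,0,0.15,0,0,0, 0,0,0,0.27,0,0,0, 0,0,0,0.27,0,0,0, 0,0,0,0.27,0,0,0]'
python3 b.py
python3 -m pendant '[0,0.06,0,0,0,0,0, 0,0.13,0,0,0,0,0, 0,0.2,0,0,0,0,0, 0,0.27,0,0,0,0,0, 0,0.33,0,0,0,0,0, 0,0.4,0,0,0,0,0, 0,0.47,0,0,0,0,0, 0,0.53,0,0,0,0,0, 0,0.6,0,0,0,0,0, 0,0.67,0,0,0,0,0, 0,0.73,0,0,0,0,0, 0,0.8,0,0,0,0,0]'
python3 b.py; python3 - <<'E'
import cv2;from plant import r
a=r.snapshot("scene")["img"][:,:,::-1][110:310,230:450]
cv2.imwrite("pics/s3.png",cv2.resize(a,None,fx=3,fy=3,interpolation=cv2.INTER_CUBIC)[:600])
E
```

```text
clock: 3.25
tool_pos: [0.4175, -0.0032, 0.059]
eef_rot: [0.989, -0.146, 0.002, -0.0]
contact_force: [1.0, 0.4, 0.0]
opening: 0.005
finger_force: 0.0
t 3.25 board xy [-0.0732 -0.066 ] z 0.059 yaw -0.294 tilt [ 0.004 -0.   ] F [1.  0.4 0. ] op 0.01
clock: 4.45
tool_pos: [0.5315, -0.0373, 0.0569]
eef_rot: [0.989, -0.146, -0.0, 0.0]
contact_force: [-0.2, -0.5, -0.3]
opening: 0.003
finger_force: 0.0
t 4.45 board xy [ 0.0459 -0.0658] z 0.0569 yaw -0.292 tilt [-0.001 -0.   ] F [-0.2 -0.5 -0.3] op 0.0
```

View pics/s3.png

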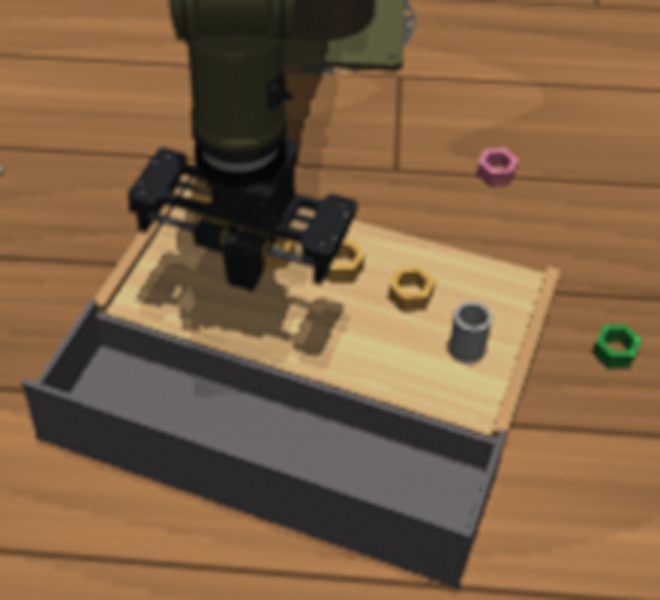

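The first nut isn't in front of the fingertip (245,283). Something brass shows at (285,245), and the pushing force was about zero. I'll check the tip's projection and the other cameras.

```bash
python3 - <<'E'
from h import *
import cv2
for z in (.05,.057,.07,.09):print(z,pt("scene",311.7,204,z))
print(r.get_state()["tool_pos"])
a=C["scene"]["img"][:,:,::-1][170:240,270:350];pt("wrist",0,0,0)
w=C["wrist"]["img"][:,:,::-1];pt("top",0,0,0);t=C["top"]["img"][:,:,::-1][180:240,250:350]
rs=lambda i,w,h:cv2.resize(i,(w,h),interpolation=cv2.INTER_CUBIC)
cv2.imwrite("pics/m.png",np.vstack([np.hstack([rs(a,400,300),rs(t,400,300)]),np.hstack([rs(w,480,300),np.zeros((300,320,3),np.uint8)])]))
E
```

```text
0.05 [ 0.50007347 -0.03958354]
0.057 [ 0.50627033 -0.03871609]
0.07 [ 0.5177788  -0.03710512]
0.09 [ 0.53548413 -0.0346267 ]
[ 0.53293347 -0.0376746   0.05703073]
```

View pics/m.png

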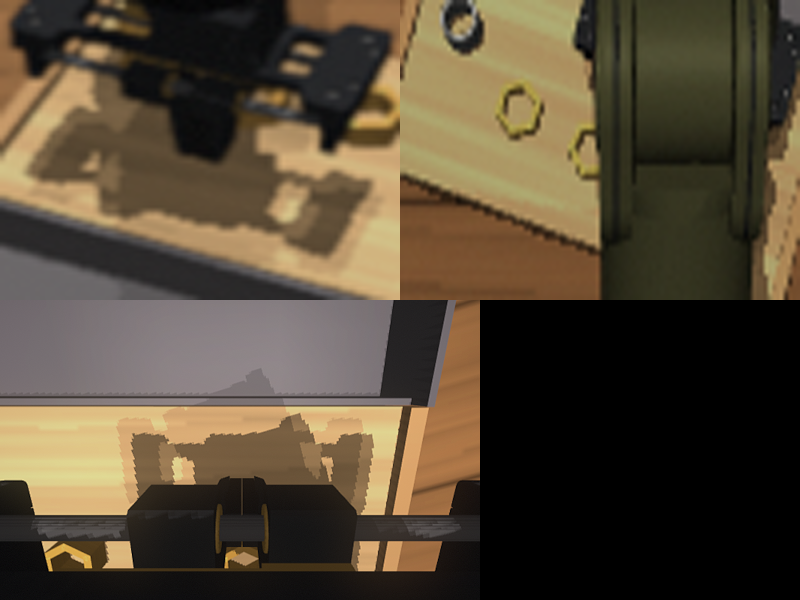

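The nut is still where it began: the wrist view shows it under the gripper at (240,555). The closed tip projects to about z 0.087, although the state reports 0.057. Either the fingers get shorter as they close or the reading is off. I'll raise, then compare several openings side by side with the TCP projection marked.

```bash
cat > cap.py <<'E'
import sys,cv2;from h import *
def proj(n,p):
    s=C[n];K=s["mtx"];T=s["cam_to_world"];q=T[:3,:3].T@(p-T[:3,3]);return K[0,0]*q[0]/-q[2]+K[0,2],K[1,1]*-q[1]/-q[2]+K[1,2]
pt("scene",0,0,0);st=r.get_state();u,v=proj("scene",st["tool_pos"])
u0,v0=int(u)-50,int(v)-50;a=C["scene"]["img"][v0:v0+75,u0:u0+100,::-1]
a=cv2.resize(a,(400,300),interpolation=cv2.INTER_CUBIC)
x,y=int((u-u0+.5)*4),int((v-v0+.5)*4);cv2.line(a,(x-6,y),(x+6,y),(0,0,255),1);cv2.line(a,(x,y-6),(x,y+6),(0,0,255),1)
cv2.imwrite("pics/"+sys.argv[1],a);print(st["opening"],st["tool_pos"],u0,v0)
E
python3 -m pendant '[0,0,0,-0.2,0,0,0, 0,0,0,-0.2,0,0,0, 0,0,0,-0.2,0,0,0]' >/dev/null; python3 cap.py p0.png
python3 -m pendant '[0.3,0,0,0,0,0,0, 0.3,0,0,0,0,0,0, 0.3,0,0,0,0,0,0, 0.3,0,0,0,0,0,0, 0.3,0,0,0,0,0,0]' >/dev/null; python3 cap.py p1.png
python3 -m pendant '[0.6,0,0,0,0,0,0, 0.6,0,0,0,0,0,0, 0.6,0,0,0,0,0,0, 0.6,0,0,0,0,0,0, 0.6,0,0,0,0,0,0]' >/dev/null; python3 cap.py p2.png
python3 -m pendant '[1,0,0,0,0,0,0, 1,0,0,0,0,0,0, 1,0,0,0,0,0,0, 1,0,0,0,0,0,0, 1,0,0,0,0,0,0, 1,0,0,0,0,0,0]' >/dev/null; python3 cap.py p3.png
python3 - <<'E'
import cv2,numpy as np
p=[cv2.imread(f"pics/p{i}.png") for i in range(4)];cv2.imwrite("pics/m2.png",np.vstack([np.hstack(p[:2]),np.hstack(p[2:])]))
E
```

```text
0.004149167784738944 [ 0.53046324 -0.03696026  0.0868235 ] 261 153
0.3042400098179397 [ 0.53109054 -0.03714988  0.08691705] 260 153
0.5997662989458495 [ 0.53116253 -0.03713247  0.08702401] 260 153
0.9965006683861398 [ 0.53115673 -0.03712057  0.08700925] 260 153
```

View pics/m2.png

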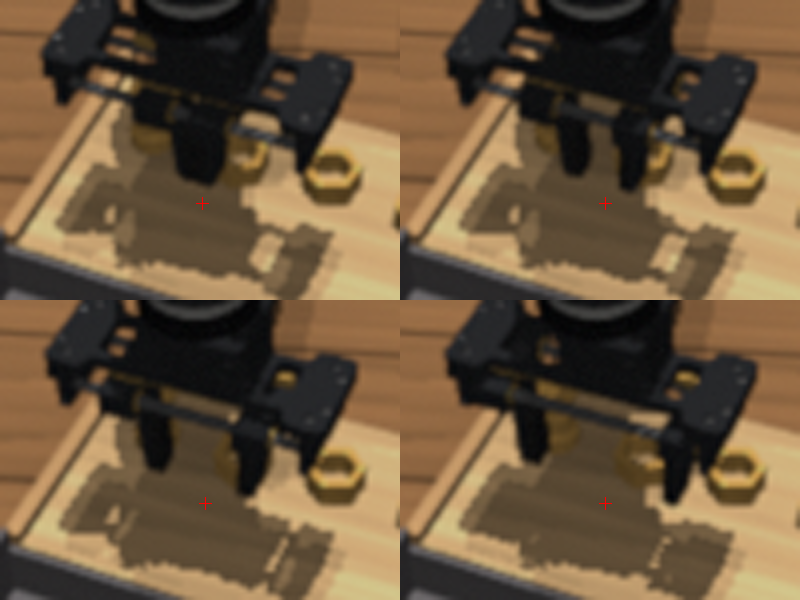

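Opening makes no difference to the finger length. In all four panels the tips sit about 5 px (about 20–25 mm) above the red TCP mark, so the real tip is higher than reported. I'll go back behind the nut and find the board by gentle touch.

```bash
python3 -m pendant '[0,0,0,0,0,0,0, 0,-0.2,0,0,0,0,0, 0,-0.4,0,0,0,0,0, 0,-0.6,0,0,0,0,0, 0,-0.81,0,0,0,0,0, 0,-0.81,0,0,0,0,0, 0,-0.81,0,0,0,0,0, 0,-0.81,0,0,0,0,0]' >/dev/null; python3 b.py
python3 -m pendant '[0,0,0,0.1,0,0,0, 0,0,0,0.2,0,0,0, 0,0,0,0.25,0,0,0, 0,0,0,0.29,0,0,0, 0,0,0,0.29,0,0,0]' >/dev/null; python3 b.py
python3 -m pendant '[0,0,0,0.02,0,0,0, 0,0,0,0.02,0,0,0]' >/dev/null; python3 b.py
python3 -m pendant '[0,0,0,0.02,0,0,0, 0,0,0,0.02,0,0,0]' >/dev/null; python3 b.py
```

```text
t 7.55 board xy [-0.0742 -0.0653] z 0.0871 yaw -0.293 tilt [0.003 0.   ] F [0.1 0.6 0.1] op 0.3
t 8.05 board xy [-0.0742 -0.0654] z 0.0438 yaw -0.293 tilt [-0.001 -0.   ] F [-0.5 -0.9  0.8] op 0.01
t 8.25 board xy [-0.074  -0.0655] z 0.0413 yaw -0.293 tilt [-0. -0.] F [ 0.1  0.5 -0.4] op 0.01
t 8.45 board xy [-0.0736 -0.0653] z 0.0389 yaw -0.292 tilt [-0.002 -0.   ] F [ 0.9 -0.2 -0.7] op 0.0
```

```bash
python3 -m pendant '[0,0,0,0.02,0,0,0, 0,0,0,0.04,0,0,0]' >/dev/null; python3 b.py
python3 -m pendant '[0,0,0,0.015,0,0,0, 0,0,0,0.015,0,0,0]' >/dev/null; python3 b.py
python3 -m pendant '[0,0,0,0.015,0,0,0, 0,0,0,0.015,0,0,0]' >/dev/null; python3 b.py
```

```text
t 8.65 board xy [-0.0726 -0.0649] z 0.0347 yaw -0.294 tilt [-0.006 -0.   ] F [-0.2  0.4 -1. ] op 0.01
t 8.85 board xy [-0.0723 -0.0647] z 0.033 yaw -0.293 tilt [-0.008  0.   ] F [ 0.2  0.3 -0.9] op 0.0
t 9.05 board xy [-0.0718 -0.0645] z 0.0315 yaw -0.292 tilt [-0.009  0.   ] F [ 0.3  0.1 -0.5] op 0.0
```

```bash
python3 -m pendant '[0,0.04,0,0,0,0,0, 0,0.07,0,0,0,0,0, 0,0.07,0,0,0,0,0]' >/dev/null; python3 b.py
python3 -m pendant '[0,0,0,0.015,0,0,0, 0,0,0,0.015,0,0,0]' >/dev/null; python3 b.py
python3 -m pendant '[0,0,0,0.015,0,0,0, 0,0,0,0.015,0,0,0]' >/dev/null; python3 b.py
python3 -c "from plant import r;print(r.get_state()['q'].round(2))"
```

```text
t 9.35 board xy [-0.0601 -0.0645] z 0.0316 yaw -0.293 tilt [-0.007  0.   ] F [ 0.8 -0.   0.4] op 0.01
t 9.55 board xy [-0.0616 -0.0647] z 0.029 yaw -0.292 tilt [-0.009  0.   ] F [ 0.1 -0.8 -0.3] op 0.0
t 9.75 board xy [-0.0617 -0.0646] z 0.0267 yaw -0.292 tilt [-0.009 -0.   ] F [-0.6  0.5 -0.3] op 0.0
[-0.06  0.83 -0.06  2.27  0.69  0.07 -2.65]
```

```bash
python3 -m pendant '[0,0,0,0.015,0,0,0, 0,0,0,0.015,0,0,0]' >/dev/null; python3 b.py
python3 -m pendant '[0,0,0,0.015,0,0,0, 0,0,0,0.015,0,0,0]' >/dev/null; python3 b.py
python3 -c "from plant import r;print(r.get_state()['q'].round(2))"; python3 cap.py p4.png
python3 - <<'E'
import cv2,numpy as np
a=cv2.imread("pics/p4.png");cv2.imwrite("pics/p4b.png",cv2.resize(a,(800,600)))
E
```

```text
t 9.95 board xy [-0.0616 -0.0646] z 0.0245 yaw -0.292 tilt [-0.009 -0.   ] F [0.5 1.2 0.8] op 0.01
t 10.15 board xy [-0.0615 -0.0646] z 0.0223 yaw -0.292 tilt [-0.009 -0.   ] F [ 0.1  0.6 -0.5] op 0.01
[-0.07  0.84 -0.04  2.27  0.69  0.05 -2.65]
0.005820202763097264 [ 0.42901962 -0.0052508   0.02235146] 275 143
```

View pics/p4b.png

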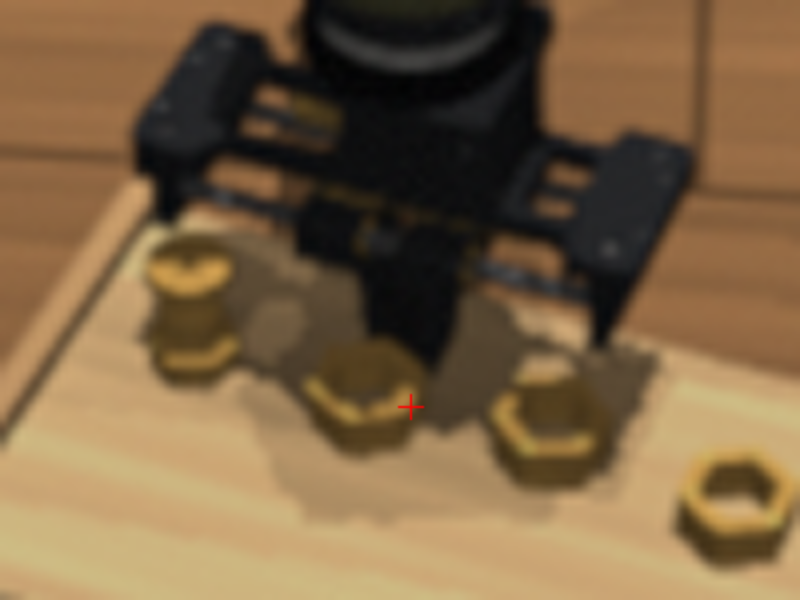

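The tip is now behind the nut and partly hidden by it; its visible lower right corner is at (435,375). I'll work out its height.

```bash
python3 - <<'E'
from h import *
a=-.2925;c=np.array([.5066,.0389]);R=np.array([[np.cos(a),np.sin(a)],[-np.sin(a),np.cos(a)]])
u,v=275+434/8-.5,143+376/8-.5
for z in(.045,.05,.055,.06,.065,.07):print(z,(R@(pt("scene",u,v,z)-c)).round(4))
# p0 panel: closed tip lower-right corner (219,178)/4 at u0=261,v0=153, reported board (.0459,-.0658) z .0868
for z in(.09,.1,.105,.11,.115,.12):print(z,(R@(pt("scene",261+219/4-.5,153+180/4-.5,z)-c)).round(4))
E
```

```text
0.045 [-0.0596 -0.0545]
0.05 [-0.0552 -0.0528]
0.055 [-0.0507 -0.0511]
0.06 [-0.0462 -0.0493]
0.065 [-0.0417 -0.0476]
0.07 [-0.0372 -0.0459]
0.09 [ 0.0231 -0.0624]
0.1 [ 0.0315 -0.0587]
0.105 [ 0.0357 -0.0568]
0.11 [ 0.0399 -0.0549]
0.115 [ 0.0442 -0.0531]
0.12 [ 0.0484 -0.0512]
```

```bash
python3 -m pendant '[0,0,0,-0.06,0,0,0, 0,0.06,0,-0.06,0,0,0, 0,0.13,0,-0.06,0,0,0, 0,0.2,0,-0.06,0,0,0, 0,0.27,0,-0.06,0,0,0, 0,0.33,0,-0.06,0,0,0, 0,0.4,0,-0.06,0,0,0, 0,0.47,0,-0.06,0,0,0, 0,0.53,0,-0.06,0,0,0, 0,0.6,0,-0.06,0,0,0, 0,0.67,0,-0.06,0,0,0, 0,0.73,0,-0.06,0,0,0]' >/dev/null;python3 b.py
cat > brass.py <<'E'
import cv2;from h import *
for n in("scene","top"):
    pt(n,0,0,0);h=cv2.cvtColor(C[n]["img"],cv2.COLOR_RGB2HSV)
    m=((h[...,0]>=19)&(h[...,0]<=32)&(h[...,1]>150)&(h[...,2]>60)).astype(np.uint8)
    k,_,st,ce=cv2.connectedComponentsWithStats(m)
    a=-.2925;c=np.array([.5066,.0389]);R=np.array([[np.cos(a),np.sin(a)],[-np.sin(a),np.cos(a)]])
    for i in range(1,k):
        p=R@(pt(n,*ce[i],.065)-c)
        if st[i,4]>8 and abs(p[0])<.3 and abs(p[1])<.25:print(n,ce[i].round(1),st[i,4],p.round(3))
E
python3 brass.py
```

```text
t 11.45 board xy [ 0.0485 -0.0647] z 0.0305 yaw -0.292 tilt [-0.009  0.   ] F [-0.8  0.8  0.5] op 0.01
scene [347.1 196.3] 18 [-0.036  0.011]
scene [369.4 202.4] 27 [-0.037  0.077]
scene [363.6 206.8] 24 [-0.016  0.067]
scene [309.  222.3] 12 [ 0.092 -0.052]
top [277.7 198.1] 11 [-0.016  0.082]
top [278.2 205.1] 11 [-0.04   0.073]
```

Brass now shows at scene (309,222), board x about 0.09, so the nut is moving ahead of the fingers. I'll push it on over the edge.

```bash
python3 -m pendant '[0,0.07,0,0.015,0,0,0, 0,0.13,0,0.015,0,0,0, 0,0.2,0,0.015,0,0,0, 0,0.26,0,0.015,0,0,0, 0,0.33,0,0.015,0,0,0, 0,0.4,0,0.015,0,0,0, 0,0.47,0,0.015,0,0,0, 0,0.53,0,0.015,0,0,0, 0,0.58,0,0.015,0,0,0, 0,0.58,0,0.015,0,0,0]' >/dev/null;python3 b.py
python3 -m pendant '[0,0,0,-0.3,0,0,0, 0,0,0,-0.5,0,0,0, 0,-0.33,0,-0.5,0,0,0, 0,-0.67,0,-0.5,0,0,0, 0,-1,0,-0.5,0,0,0, 0,-1,0,-0.5,0,0,0]' >/dev/null;python3 b.py;python3 brass.py
```

```text
t 12.55 board xy [ 0.1363 -0.0647] z 0.0276 yaw -0.293 tilt [-0.007  0.   ] F [-0.7  0.5 -0.1] op 0.0
t 13.15 board xy [-0.026  -0.0671] z 0.1036 yaw -0.286 tilt [-0.023 -0.002] F [ 1.1 -0.8  0.4] op 0.01
scene [297.4 177. ] 14 [-0.055 -0.154]
scene [298.2 182.2] 17 [-0.036 -0.142]
scene [299.6 187.5] 16 [-0.018 -0.129]
scene [369.8 202.2] 22 [-0.038  0.078]
scene [363.4 207.4] 27 [-0.013  0.067]
scene [295.1 247.1] 36 [ 0.18  -0.053]
scene [299.  253.9] 11 [ 0.196 -0.035]
top [329.4 164.9] 19 [ 0.158 -0.061]
top [330.8 170.8] 13 [ 0.138 -0.073]
top [277.8 198.3] 10 [-0.017  0.082]
top [279.  205.6] 9 [-0.041  0.069]
```

The first nut is in the bin: both views place it near board x 0.15. Now the middle nut.

```bash
python3 -m pendant '[0,-0.2,-0.2,0,0,0,0, 0,-0.36,-0.43,0,0,0,0, 0,-0.36,-0.43,0,0,0,0, 0,-0.36,-0.43,0,0,0,0, 0,-0.36,-0.43,0.2,0,0,0, 0,-0.36,-0.43,0.35,0,0,0, 0,-0.36,-0.43,0.45,0,0,0, 0,-0.36,-0.43,0.45,0,0,0]' >/dev/null;python3 b.py
python3 -c "from plant import r;print(r.get_state()['q'].round(2))"
```

```text
t 14.05 board xy [-0.0678 -0.0018] z 0.035 yaw -0.295 tilt [-0.01  -0.002] F [ 0.5 -0.1  0.1] op 0.01
[-0.17  0.81 -0.1   2.22  0.53  0.14 -2.63]
```

```bash
python3 -m pendant '[0,0,0,0.055,0,0,0, 0,0,0,0.055,0,0,0, 0,0.07,0,0.055,0,0,0, 0,0.14,0,0.055,0,0,0, 0,0.21,0,0.055,0,0,0, 0,0.28,0,0.055,0,0,0, 0,0.35,0,0.055,0,0,0, 0,0.42,0,0.055,0,0,0, 0,0.49,0,0.055,0,0,0, 0,0.56,0,0.055,0,0,0, 0,0.63,0,0.055,0,0,0, 0,0.7,0,0.055,0,0,0]' >/dev/null;python3 b.py
python3 brass.py
python3 -m pendant '[0,0.07,0,0,0,0,0, 0,0.14,0,0,0,0,0, 0,0.21,0,0,0,0,0, 0,0.28,0,0,0,0,0, 0,0.35,0,0,0,0,0, 0,0.42,0,0,0,0,0, 0,0.49,0,0,0,0,0, 0,0.56,0,0,0,0,0, 0,0.62,0,0,0,0,0, 0,0.66,0,0,0,0,0, 0,0.66,0,0,0,0,0]' >/dev/null;python3 b.py
python3 -m pendant '[0,0,0,-0.3,0,0,0, 0,0,0,-0.5,0,0,0, 0,-0.33,0,-0.5,0,0,0, 0,-0.67,0,-0.5,0,0,0, 0,-1,0,-0.5,0,0,0, 0,-1,0,-0.5,0,0,0]' >/dev/null;python3 b.py;python3 brass.py
```

```text
t 15.25 board xy [ 0.0369 -0.0001] z 0.0274 yaw -0.292 tilt [-0.009  0.   ] F [-1.2  0.1  0.5] op 0.0
scene [296.7 179.4] 34 [-0.045 -0.151]
scene [371.6 203.5] 15 [-0.036  0.084]
scene [331.5 224.8] 11 [0.078 0.007]
scene [291.2 247.3] 17 [ 0.184 -0.062]
scene [298.9 247.1] 17 [ 0.176 -0.044]
scene [298.9 253.6] 11 [ 0.195 -0.036]
top [278.5 205.3] 10 [-0.04   0.071]
t 16.45 board xy [ 0.1358 -0.0002] z 0.0266 yaw -0.293 tilt [-0.008 -0.   ] F [-0.3 -0.  -0. ] op 0.0
t 17.05 board xy [-0.0255 -0.0024] z 0.1026 yaw -0.285 tilt [-0.022 -0.003] F [-0.7  0.7 -0.6] op 0.01
scene [330.6 147.8] 9 [-0.217 -0.11 ]
scene [297.7 178.8] 21 [-0.049 -0.15 ]
scene [297.4 186.7] 14 [-0.018 -0.137]
scene [302.2 185.2] 9 [-0.029 -0.126]
scene [369.4 204.4] 19 [-0.03   0.079]
scene [361.6 205.4] 14 [-0.019  0.06 ]
scene [295.1 247.1] 39 [ 0.18  -0.053]
scene [299.2 253.7] 10 [ 0.195 -0.035]
scene [316.6 254.6] 38 [0.181 0.007]
scene [321.2 261.1] 9 [0.195 0.025]
top [310.6 160.3] 9 [0.154 0.01 ]
top [315.9 164.7] 16 [ 0.144 -0.014]
top [329.4 164.9] 19 [ 0.158 -0.061]
top [330.5 170.9] 14 [ 0.138 -0.072]
```

Two nuts are in. Now the last one, beside the nipple.

```bash
python3 -m pendant '[0,-0.2,-0.2,0,0,0,0, 0,-0.33,-0.47,0,0,0,0, 0,-0.33,-0.47,0,0,0,0, 0,-0.33,-0.47,0,0,0,0, 0,-0.33,-0.47,0.2,0,0,0, 0,-0.33,-0.47,0.35,0,0,0, 0,-0.33,-0.47,0.45,0,0,0, 0,-0.33,-0.47,0.505,0,0,0, 0,-0.33,-0.47,0.505,0,0,0]' >/dev/null;python3 b.py
python3 -m pendant '[0,0.07,0,0,0,0,0, 0,0.14,0,0,0,0,0, 0,0.21,0,0,0,0,0, 0,0.28,0,0,0,0,0, 0,0.35,0,0,0,0,0, 0,0.42,0,0,0,0,0, 0,0.49,0,0,0,0,0, 0,0.56,0,0,0,0,0, 0,0.63,0,0,0,0,0, 0,0.7,0,0,0,0,0]' >/dev/null;python3 b.py
python3 brass.py
```

```text
t 18.05 board xy [-0.0635  0.0691] z 0.0265 yaw -0.295 tilt [-0.01  -0.001] F [-0.2  0.6 -0.5] op 0.01
t 19.05 board xy [0.0413 0.0703] z 0.0265 yaw -0.292 tilt [-0.009 -0.   ] F [-1.8  0.7  1.3] op 0.01
scene [297.4 180.1] 23 [-0.043 -0.148]
scene [355.9 224.4] 9 [0.052 0.067]
scene [356.7 233.5] 15 [0.08  0.079]
scene [295.  247.1] 34 [ 0.18  -0.053]
scene [299.5 253.5] 11 [ 0.194 -0.034]
scene [316.5 254.7] 39 [0.181 0.007]
scene [321.1 261.3] 9 [0.195 0.025]
top [317.5 163.7] 11 [ 0.15  -0.018]
top [329.6 164.8] 20 [ 0.159 -0.062]
top [330.7 170.8] 15 [ 0.138 -0.072]
top [335.2 218.8] 50 [-0.027 -0.139]
```

```bash
python3 -m pendant '[0,0.07,0,0,0,0,0, 0,0.14,0,0,0,0,0, 0,0.21,0,0,0,0,0, 0,0.28,0,0,0,0,0, 0,0.35,0,0,0,0,0, 0,0.42,0,0,0,0,0, 0,0.49,0,0,0,0,0, 0,0.56,0,0,0,0,0, 0,0.6,0,0,0,0,0, 0,0.62,0,0,0,0,0, 0,0.62,0,0,0,0,0]' >/dev/null;python3 b.py
python3 -m pendant '[0,0,0,-0.3,0,0,0, 0,0,0,-0.8,0,0,0, 0,0,0,-1,0,0,0, 0,-0.33,0,-1,0,0,0, 0,-0.67,0,-1,0,0,0, 0,-1,0,-1,0,0,0, 0,-1,0,-1,0,0,0, 0,-1,0,-1,0,0,0]' >/dev/null;python3 b.py;python3 brass.py
python3 - <<'E'
import cv2,numpy as np;from plant import r
a=r.snapshot("scene")["img"][:,:,::-1][150:300,230:430];b=r.snapshot("top")["img"][:,:,::-1][125:250,235:385]
z=lambda i:cv2.resize(i,(400,300),interpolation=cv2.INTER_CUBIC)
cv2.imwrite("pics/end.png",np.hstack([z(a),z(b)]))
E
```

```text
t 20.25 board xy [0.1339 0.0703] z 0.0256 yaw -0.293 tilt [-0.009 -0.   ] F [-0.4  0.5 -0.4] op 0.0
t 21.05 board xy [-0.0165  0.0708] z 0.1774 yaw -0.29 tilt [-0.009 -0.   ] F [ 0.2 -1.2 -0.2] op 0.0
scene [296.2 183.9] 9 [-0.028 -0.145]
scene [295.4 247.1] 36 [ 0.18  -0.052]
scene [299.2 253.8] 12 [ 0.195 -0.035]
scene [316.3 254.6] 39 [0.181 0.006]
scene [321.2 261.1] 9 [0.195 0.025]
scene [342.5 264.7] 59 [0.185 0.078]
top [297.1 153.4] 14 [0.165 0.065]
top [295.7 159.4] 16 [0.141 0.063]
top [310.6 160.3] 9 [0.154 0.01 ]
top [316.1 164.6] 16 [ 0.145 -0.014]
top [329.5 165.1] 18 [ 0.158 -0.062]
top [330.9 170.9] 12 [ 0.138 -0.073]
top [335.1 218.9] 52 [-0.027 -0.139]
```

View pics/end.png

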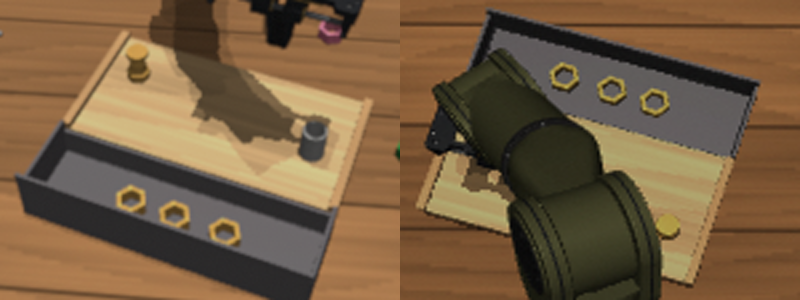

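All three nuts lie flat in the bin, at (130,198), (175,213) and (225,232) in the left panel. The valve (138,60) and nipple (313,138) stand where they were, and the gripper is clear.

```bash
python3 -c "
from plant import r;print(r.finish_job())"
```

```text
the job is handed in; nothing more can be done
None
```

I swept all three brass nuts into the grey bin with the stop valve and nipple left standing, and handed the job in at about 21 s of the 48 s allowed; no verdict was reported back.

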